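# Dock the cement caddy and crack its stuck lid

## Task

On the leather stall's bench, slide the lidded grey caddy along its dock until it sits fully home against the wooden end stop, so that the dock's lips hold its feet down. Only then pull its stuck lid free by the bar handle without letting it fly up, and finish still gripping the handle, holding the lid just ajar and still, with a gap of about 30 mm under its front edge, the caddy still home. Leave the mug, the glue bottle and the flask alone.

Things in the scene. Friction and masses are not known exactly. Their poses are not given: they have to be found in the camera images.
- dock: Fixed dock: dark steel base 270 x 190 x 6 mm (x -180 to +90), wooden rails 24 mm high along its long sides, wooden end stop at +x, four small steel lips on the rails. Origin: at bench height under the centre of the caddy when home. x: direction in which the caddy slides home; z up. Lips 34 mm long at x = -60 and +60 mm, 9 mm above the base, catch the caddy's feet only when it is nearly home.
- stop (a point): Centre of the wooden end stop's face, 130 mm wide, top 51 mm above the bench, at x = +75, z = 28 mm in the dock's frame. The caddy is home when its rear wall (x = +75 mm in the caddy's frame) touches it. If the caddy is not home, pulling the stuck lid lifts the whole caddy.
- caddy: Loose grey box with gasketed aluminium lid, 150 (x) x 120 x 85 mm, 95 mm high with lid, 0.6 to 0.8 kg. Origin: centre of underside; x towards its hinged rear; z up. Flat feet stick out at the foot of its long sides. It stands on the dock's base (z = 6 mm) between the rails (2 mm play), 36 to 56 mm short of home, and slides with about 1 to 4 N. Home: its x in the dock's frame is 0.
- lid_panel: The lid's plate with its handle, turning with the lid. Origin: on the hinge axis, which lies along the caddy's y at x = +78, z = 87 mm in the caddy's frame; axes parallel to the caddy's when shut. The plate reaches from the hinge to x = -156 mm (front edge), 128 mm wide, top at z = +8 mm.
- handle (a point): Middle of the lid's bar handle: a round dark bar 12 mm thick along the caddy's y, 72 mm between its two posts' axes, its axis 35 mm above the lid's top. At x = -138, z = +43 mm in the lid panel's frame: x = -60, z = 130 mm in the caddy's frame when shut. Room for fingers closing along the caddy's x; the caddy may be pushed by it.
- lid (a joint): Lid angle in rad: 0 shut, growing as the front rises; a stay stops it at 0.5. Gap under the front edge = 156 mm x sin(angle): 30 mm at 0.19. A hidden snap bead seals it: the lid stays all but shut until the handle is pulled up with about 9 to 13 N (differs each time), then the pull drops, to half by 0.04 rad and to the lid's own weight (1 to 2 N) by 0.08. Let go, it falls back onto the bead at about 0.07, not shut.
- mug: White mug in a brown leather sleeve, 80 mm across, 90 mm high, handle on its +y side. Bystander, 0.19 to 0.22 m to the dock's +y side. Origin: centre of its underside, z up.
- glue_bottle: Small cream bottle with a pointed yellow spout, 48 mm across, 98 mm high. Bystander, 0.16 to 0.19 m to the dock's -y side. Origin: centre of its underside, z up.
- flask: Steel vacuum flask with a leather band, 68 mm across, 235 mm high. Bystander near the dock's far -y corner. Origin: centre of its underside, z up.
Things that resemble listed ones, but are neither listed nor needed, are in the scene too. Of the things that look like the caddy, the largest one is meant.

How it is judged:
By the outcome, as a careful person would: the job done as asked, in the order asked, and still so for the second after the job is handed in, while the arm keeps its last pose, push and grip.
It also fails if it takes over 38 s, if anything falls off the work surface, if the arm or the gripper's body presses on something with over 40 N, if the wrist force passes 120 N, or if a joint passes its speed limit or range.

## Robot

A 6-joint arm with a two-finger parallel gripper is mounted at the origin on the work surface. World frame = base frame: x ahead of the robot, y to its left, z up, the work surface at z = 0. Lengths are in mm, angles in rad, forces in N, time in s.
With the tool pointing down it reaches from about 275 to 750 mm from the base axis. Payload 10.2 kg.
Tool frame: the origin (TCP) lies at the very end of the fingers, on their centre line; the grasp point (between the pads) lies 19 mm behind it; x points along the fingers, y is the direction in which the jaws open and shut, and the axes are right-handed (so a half turn about x gives the same grasp; the last joint's range is limited). The gripper opens to 85 mm and grips with 20 to 120 N. Pads are 22 mm wide; open, the fingers measure 114 mm over their backs; the gripper's body (76 mm by 85 mm) begins 54 mm behind the grasp point. The pads swing forward as they close: fully open they stand 13 mm farther back than shut.
Start: joints at [1.053, 0.313, 1.498, -0, 1.331, -0.223], TCP at [152.551, 502.354, 231.294] pointing down, gripper open.
Joint ranges: [-2.94, 2.94], [-0.97, 2.17], [0.19, 2.56], [-1.23, 4.37], [0.02, 3.11], [-2.88, 2.88]. Speed limits (rad/s): [2.39, 2.39, 3.01, 3.14, 3.14, 3.14].

## Interface

Orientations are given as a unit quaternion [w, x, y, z].
In Python, from rig import ctrl, viewer, order gives the robot as it stands. The module is installed in compiled form; this text tells all that it offers.
- The arm moves only by the tool carry_out, never from a script. Its argument "deltas" is a list of rows, each a list of 7 numbers: the gripper command: -1 is fully open, 1 is shut, values between are in proportion, then the shift along the tool's x, y, z in mm, then the turn, a rotation vector about the tool's x, y, z in degrees. A call has exactly 5 rows; each row is the pose to reach, as a shift and turn from the pose commanded when the call began, along the tool's axes at that moment; what a row does not reach only later rows make up. A row lasts 1/8 s, in which the tool goes at most 62.5 mm and 10.7 degrees, less where a joint would pass 70% of its speed; a pose out of reach is approached as far as the arm can. A call with a gripper value outside its range is refused whole. The fingers move at their own pace and stop on an object; "newtons" is the grip in N (left out, the last holds). Time passes only in rows, so rows that repeat a pose let the fingers close, or fill a call up. It gives the time, the measured TCP pose, the force and the opening at its end, in the units of the state.
- ctrl.sense(): the state, without advancing time (a new reading comes with each control period).
- viewer.capture(name): name is "side" or "top" or "wrist"; returns the picture (400x640x3 uint8, red, green, blue); there is no depth.
- viewer.calibration(name): a dict with "fx", "fy", "cx", "cy" (pixels), "xyz" and "attitude" of the camera in the world; the wrist camera has in their place "T_tool_cam" (4x4, takes a point from camera to tool coordinates, whose origin is the TCP and whose axes are the tool frame's). Camera axes: x right, y down, z forward; pixel columns grow to the right and rows downward; lengths in mm; the calibration is good to about 2 mm. A picture is of the moment at which its call begins: read the wrist's pose just before it. calibration takes no time and is no camera call.
- order.finish_job(): hands the job in, once; it reports no verdict.
The state is a dict: "time_s": time; "joints": joint angles; "dq": joint speeds; "tau": joint torques, N m; "eef_pos": TCP position; "ee_rot": TCP orientation; "force": force on the tool from outside, world axes, zero at the start; "wrist_torque": the same for the moment, N m; "grip_width": opening from 0.0 (shut) to 1.0 (fully open).
Only numpy, scipy, OpenCV 4.12 (cv2) and the standard library are available. Lean on these libraries where they do the work, as an engineer would, in place of code of your own. Each camera call takes 0.05 s, during which the arm holds its last target. There are 200 camera calls.

## Working session

There is one attempt and no reset: what is moved stays moved. The work goes in short steps, Python scripts to look and compute and a tool call to move; the robot and the scene stay as the last step left them, time stands still between calls to the robot, and variables do not carry over. Pictures are saved under pics/ and viewed, about 8 in all and at most 12, crops included, and the job is handed in when it is done.

Besides the shell and the picture viewer there is one more tool, called after ">>>" as name(argument=value, ...) on one line, values as JSON. carry_out: Moves the arm, as the interface text tells. Its arguments: {"type":"object","properties":{"deltas":{"type":"array"},"newtons":{"type":"number"}},"required":["deltas"]}

```bash
mkdir -p pics; python3 - <<'E'
from rig import ctrl, viewer
import cv2, numpy as np
s=ctrl.sense(); print(s)
ims=[]
for n in("side","top"):
    im=viewer.capture(n); cv2.imwrite(f"pics/{n}0.png",im[:,:,::-1]); print(n,viewer.calibration(n))
print(viewer.calibration("wrist"))
E
```

```text
{'time_s': 0.0, 'joints': array([ 1.05260363e+00,  3.13472215e-01,  1.49845259e+00,  9.23768272e-06,
        1.33102678e+00, -2.23393023e-01]), 'dq': array([ 0.00041345,  0.00037254, -0.00052837, -0.00235308, -0.00130079,
       -0.00030895]), 'tau': array([-1.10755541e-04, -4.12266827e+01, -2.59745497e+01, -1.92323259e-04,
        4.09874061e-03, -3.14299473e-05]), 'eef_pos': array([152.40736802, 502.11082854, 230.71788218]), 'ee_rot': array([ 0.6992618 ,  0.10340451,  0.6996159 , -0.10429782]), 'force': array([-0.35745737, -0.03700076, -0.12810023]), 'wrist_torque': array([-0.05742755, -0.04767339, -0.01451258]), 'grip_width': 1.0025398902310954}
side {'fx': 514.2362035810336, 'fy': 514.2362035810336, 'cx': 315.0325269747047, 'cy': 200.33950448917258, 'xyz': array([ 490.51078368, -750.91138155,  877.55243927]), 'attitude': array([-0.39555263,  0.91699767, -0.04725404,  0.02050493])}
top {'fx': 444.7740662993739, 'fy': 444.7740662993739, 'cx': 316.78622996115473, 'cy': 198.07583241762154, 'xyz': array([ 401.01309781,   52.90701329, 1019.94100008]), 'attitude': array([ 0.05990613, -0.70140235,  0.70797273, -0.05675037])}
{'fx': 304.8566535299751, 'fy': 304.8566535299751, 'cx': 319.40341365234974, 'cy': 193.5430178876466, 'T_tool_cam': array([[ 5.33413864e-04, -3.19125340e-01,  9.47712368e-01,
        -1.42676721e+02],
       [ 9.99999851e-01,  2.77150972e-04, -4.69517864e-04,
         6.61034420e-01],
       [-1.12824357e-04,  9.47712478e-01,  3.19125440e-01,
        -8.24430784e+01],
       [ 0.00000000e+00,  0.00000000e+00,  0.00000000e+00,
         1.00000000e+00]])}
```

View pics/top0.png

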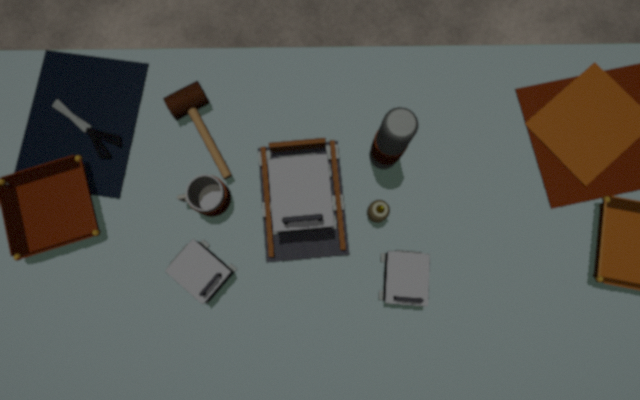

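View pics/side0.png

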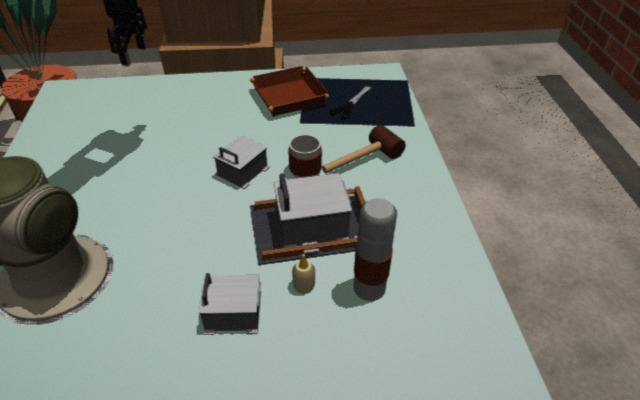

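Top view: three caddy-like boxes, at (302,195) in the dock with rails, (200,270) and (406,278). The first is the largest and the only one in a dock, so it is the one meant. The mug is at (208,195), the glue bottle at (378,211) and the flask at (395,135). I'll confirm with an enlarged crop.

```bash
cat > h.py <<'E'
import numpy as np, cv2
from rig import ctrl, viewer
from scipy.spatial.transform import Rotation as R
def rot(q): return R.from_quat([q[1],q[2],q[3],q[0]]).as_matrix()
def campose(n,s=None):
    c=viewer.calibration(n)
    if n!="wrist": return c,np.array(c["xyz"]),rot(c["attitude"])
    T=c["T_tool_cam"];Rt=rot(s["ee_rot"]); return c,s["eef_pos"]+Rt@T[:3,3],Rt@T[:3,:3]
def ray(n,u,v,z,s=None):
    c,p,Rc=campose(n,s); d=Rc@[(u-c["cx"])/c["fx"],(v-c["cy"])/c["fy"],1]
    return p+d*(z-p[2])/d[2]
def proj(n,P,s=None):
    c,p,Rc=campose(n,s); q=Rc.T@(np.array(P)-p); return c["cx"]+c["fx"]*q[0]/q[2],c["cy"]+c["fy"]*q[1]/q[2]
E
python3 - <<'E'
from h import *
a=cv2.imread("pics/top0.png")[120:270,240:360]; a=cv2.convertScaleAbs(a,alpha=2)
b=cv2.imread("pics/side0.png")[160:270,240:380]; b=cv2.convertScaleAbs(b,alpha=1.6)
a=cv2.resize(a,None,fx=4,fy=4,interpolation=cv2.INTER_CUBIC); cv2.imwrite("pics/c1.png",a)
cv2.imwrite("pics/c2.png",cv2.resize(b,None,fx=5,fy=5,interpolation=cv2.INTER_CUBIC))
# rails: orange mask fits
im=cv2.imread("pics/top0.png"); hsv=cv2.cvtColor(im,cv2.COLOR_BGR2HSV)
m=((hsv[:,:,0]<22)&(hsv[:,:,1]>110)&(hsv[:,:,2]>40)).astype(np.uint8); m[:125]=0;m[265:]=0;m[:,:250]=0;m[:,360:]=0
n,l,st,ce=cv2.connectedComponentsWithStats(m)
for i in range(1,n):
    if st[i,4]>30:
        r=cv2.minAreaRect(np.argwhere(l==i)[:,::-1].astype(np.float32)); print(st[i],r); 
        for q in cv2.boxPoints(r): print("  ",q, ray("top",*q,30).round(1))
E
```

```text
[270 139  55   9 261] ((297.0041198730469, 143.04507446289062), (4.798394680023193, 54.50251770019531), 84.80557250976562)
   [269.64755 143.12294] [695.5 164.1  30. ]
   [323.92624 138.18852] [706.   38.9  30. ]
   [324.3607  142.96721] [694.6  38.   30. ]
   [270.082   147.90163] [684.1 163.   30. ]
[330 141  16 109 513] ((337.0552673339844, 195.04510498046875), (108.7605972290039, 5.522378921508789), 84.20720672607422)
   [328.8195  141.22119] [698.6  27.7  30. ]
   [334.3137  140.66382] [699.8  15.   30. ]
   [345.29105 248.86902] [451.4  -5.5  30. ]
   [339.79684 249.42639] [450.3   6.7  30. ]
[261 148  14 109 522] ((266.7103576660156, 202.02415466308594), (108.62349700927734, 5.730138778686523), 85.2363510131836)
   [259.34485 148.13794] [683.8 187.7  30. ]
   [265.05518 147.66208] [684.8 174.6  30. ]
   [274.07587 255.91037] [437.4 152.1  30. ]
   [268.36554 256.38623] [436.5 164.7  30. ]
```

View pics/c1.png

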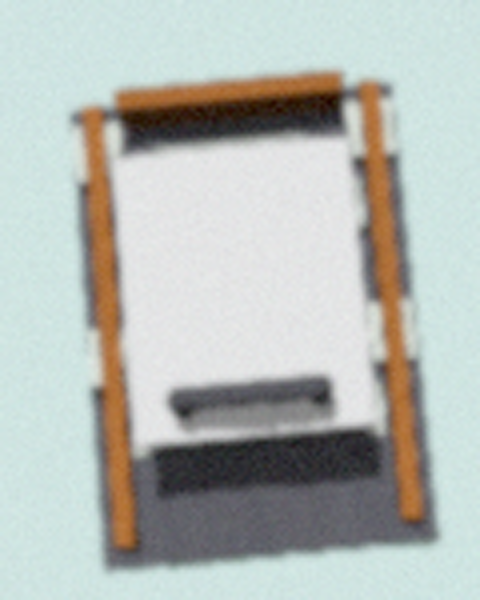

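The crop confirms it: a grey box in railed dock, short of the stop, with handle bar at about (303,218) in the full image. Next I work out the approach.

```bash
cat >> h.py <<'E'
def plan(P,psi,s):
    "deltas (tool axes) to put TCP at P pointing down, jaws along dock x (yaw psi)"
    Rt=rot(s["ee_rot"]); best=None
    for sg in(1,-1):
        y=sg*np.array([np.cos(psi),np.sin(psi),0]); x=np.array([0,0,-1.]); G=np.c_[x,y,np.cross(x,y)]
        r=np.degrees(R.from_matrix(Rt.T@G).as_rotvec())
        if best is None or np.linalg.norm(r)<np.linalg.norm(best): best=r
    return (Rt.T@(np.array(P)-s["eef_pos"])).round(1),best.round(1)
E
python3 - <<'E'
from h import *
s=ctrl.sense(); print(rot(s["ee_rot"]).round(3))
psi=np.radians(5.0); ex=np.array([np.cos(psi),np.sin(psi),0]); ey=np.array([-ex[1],ex[0],0])
h0,h1,hc=[ray("top",*q,136) for q in((282.5,220),(323,216),(302.8,218))]; print("handle",h0,h1,hc, np.degrees(np.arctan2(*(h0-h1)[:2]*[-1,1])))
st=ray("top",297.2,145.6,51); print("stop",st)
dist=(st-hc)@ex-135; print("to home",dist,"lat",(st-hc)@ey)
print(plan(hc+[0,0,60],psi,s),plan([hc[0]-90*ex[0],hc[1]-90*ex[1],230],psi,s))
for p in [(269,202,24),(337,195,24)]: print(ray("top",*p[:2],30))
print("flask",ray("top",386,155,0),ray("top",400,120,235),"glue",ray("top",378,211,50))
print(proj("side",hc))
E
```

```text
[[-0.001  0.291  0.957]
 [-0.001  0.957 -0.291]
 [-1.    -0.001 -0.   ]]
handle [504.6043881  125.14452274 136.        ] [511.88407421  44.09438764 136.        ] [508.24144023  84.53989801 136.        ] 5.132367807178324
stop [682.84607823  99.59148842  51.        ]
to home 40.25204717398398 lat -0.22348234931618371
(array([  35. , -296.2,  461.8]), array([68.1,  0. ,  0.1])) (array([   1.1, -329.8,  378.3]), array([68.1,  0. ,  0.1]))
[558.12322822 164.40742861  30.        ]
[572.63671088  10.88743832  30.        ]
flask [ 672.54649886 -107.61120756    0.        ] [676.10201072 -98.66922326 235.        ] glue [532.58620148 -77.79781055  50.        ]
(np.float64(283.43802206358964), np.float64(185.50904081861074))
```

View pics/c2.png

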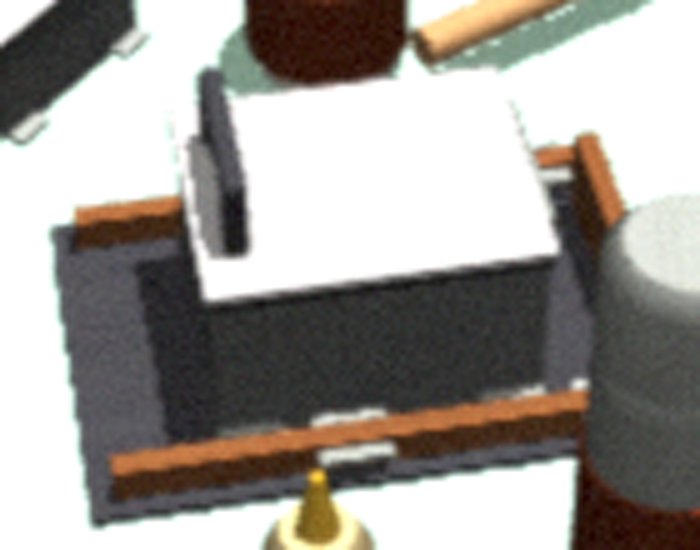

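The side crop shows the bar at about (284,184) in the full image. The top-view estimate projects to (283.4,185.5), so the two agree. The caddy is about 40 mm short of home. Moving now.

>>> carry_out(deltas=[[-1, 0, -32, 50, 10, 0, 0], [-1, 0, -64, 100, 20, 0, 0], [-1, 0, -96, 150, 30, 0, 0], [-1, 0, -128, 200, 40, 0, 0], [-1, 0, -160, 250, 50, 0, 0]], newtons=40)

```text
time_s: 0.72
eef_pos: [346.1, 275.0, 231.2]
ee_rot: [0.589, 0.391, 0.589, -0.391]
force: [0.9, 1.4, -0.0]
grip_width: 1.003
```

```bash
python3 - <<'E'
from h import *
s=ctrl.sense(); print(s["eef_pos"],s["joints"].round(2))
print(plan([508.2,84.5,205],np.radians(5),s))
E
```

```text
[346.11639682 274.95968632 231.22056798] [0.41 0.13 1.73 0.   1.28 0.01]
(array([ 26.2,  75.7, 238.4]), array([17.8, -0. ,  0. ]))
```

>>> carry_out(deltas=[[-1, 5, 18, 55, 5, 0, 0], [-1, 12, 36, 112, 10, 0, 0], [-1, 20, 54, 170, 15, 0, 0], [-1, 26, 76, 226, 17.8, 0, 0], [-1, 26, 76, 238, 17.8, 0, 0]])

```text
time_s: 1.35
eef_pos: [509.8, 85.1, 204.1]
ee_rot: [0.521, 0.477, 0.522, -0.478]
force: [-0.8, 0.6, 0.6]
grip_width: 0.998
```

```bash
python3 - <<'E'
from h import *
s=ctrl.sense(); print(s["eef_pos"],s["joints"].round(2),s["force"])
im=viewer.capture("wrist"); cv2.imwrite("pics/w1.png",im[:,:,::-1])
print(proj("wrist",[508.2,84.5,136],s), plan([508.2,84.5,117],np.radians(5),s))
E
```

```text
[509.83578912  85.08159113 204.1021163 ] [-0.06  0.32  1.56 -0.    1.26 -0.15] [-0.81843398  0.59389541  0.56685858]
(np.float64(317.32531964377324), np.float64(209.13702235885444)) (array([87.1, -1.5,  0.4]), array([ 0.1, -0. ,  0.1]))
```

View pics/w1.png

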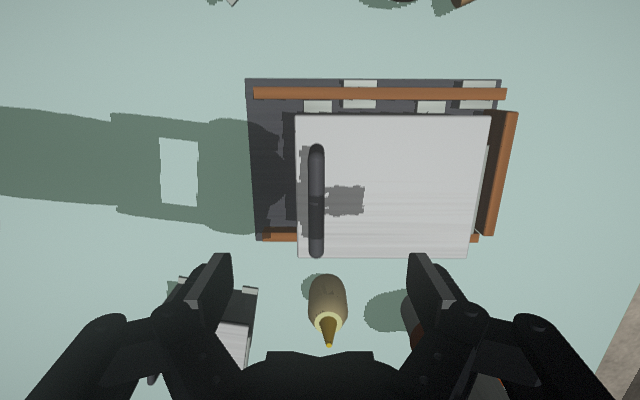

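The wrist view shows the bar at column 317, rows 148–254, right between the jaws. Its column matches the prediction to a pixel, and along the bar it is off by a few mm toward +y. I'll descend and close.

>>> carry_out(deltas=[[-1, 40, -1, -4, 0, 0, 0], [-1, 75, -1.5, -4, 0, 0, 0], [-1, 87, -1.5, -4, 0, 0, 0], [-1, 87, -1.5, -4, 0, 0, 0], [0.5, 87, -1.5, -4, 0, 0, 0]], newtons=40)

```text
time_s: 2.02
eef_pos: [507.3, 91.6, 119.7]
ee_rot: [0.523, 0.477, 0.522, -0.476]
force: [-0.2, -0.5, 0.9]
grip_width: 0.815
```

>>> carry_out(deltas=[[0.6, 0, 0, 0, 0, 0, 0], [0.8, 0, 0, 0, 0, 0, 0], [1, 0, 0, 0, 0, 0, 0], [1, 0, 0, 0, 0, 0, 0], [1, 0, 0, 0, 0, 0, 0]])

```text
time_s: 2.65
eef_pos: [506.9, 91.4, 118.6]
ee_rot: [0.523, 0.476, 0.522, -0.476]
force: [-0.9, 0.0, 4.3]
grip_width: 0.127
```

```bash
python3 - <<'E'
from h import *
s=ctrl.sense(); print(s["eef_pos"],s["force"],s["grip_width"],s["wrist_torque"])
im=viewer.capture("wrist"); cv2.imwrite("pics/w2.png",im[:,:,::-1])
E
```

```text
[506.85434707  91.36364761 118.56308365] [-0.90639485  0.04670243  4.33537655] 0.12715917364068158 [-0.01946226  0.15864877 -0.09083251]
```

View pics/w2.png

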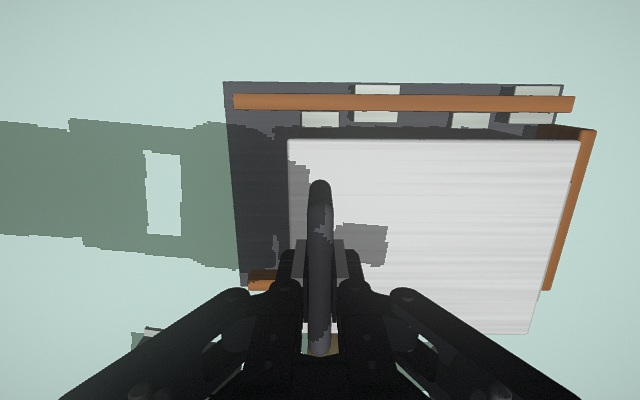

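The bar is held (opening about 11 mm). Sliding towards the stop while watching force.

>>> carry_out(deltas=[[1, -1, 5, 0, 0, 0, 0], [1, -1, 11, 0, 0, 0, 0], [1, -1, 17, 0, 0, 0, 0], [1, -1, 23, 0, 0, 0, 0], [1, -1, 28, 0, 0, 0, 0]])

```text
time_s: 3.32
eef_pos: [535.0, 94.0, 119.1]
ee_rot: [0.523, 0.476, 0.523, -0.476]
force: [-0.8, -0.5, -1.4]
grip_width: 0.12
```

>>> carry_out(deltas=[[1, 0, 2, 0, 0, 0, 0], [1, 0, 4, 0, 0, 0, 0], [1, 0, 6, 0, 0, 0, 0], [1, 0, 7, 0, 0, 0, 0], [1, 0, 8, 0, 0, 0, 0]])

```text
time_s: 3.95
eef_pos: [542.6, 94.7, 119.3]
ee_rot: [0.523, 0.476, 0.523, -0.476]
force: [-0.9, 0.1, -2.1]
grip_width: 0.12
```

>>> carry_out(deltas=[[1, 0.5, 1, 0, 0, 0, 0], [1, 0.7, 2, 0, 0, 0, 0], [1, 0.7, 3, 0, 0, 0, 0], [1, 0.7, 4, 0, 0, 0, 0], [1, 0.7, 4, 0, 0, 0, 0]])

```text
time_s: 4.58
eef_pos: [546.8, 95.1, 118.6]
ee_rot: [0.523, 0.476, 0.523, -0.476]
force: [0.5, -0.8, -1.6]
grip_width: 0.125
```

```bash
python3 - <<'E'
from h import *
s=ctrl.sense(); print(s["eef_pos"],s["force"],s["grip_width"],s["wrist_torque"])
im=viewer.capture("wrist"); cv2.imwrite("pics/w3.png",im[:,:,::-1])
E
```

```text
[546.75722717  95.0914935  118.62927534] [ 0.45036798 -0.7532081  -1.64547821] 0.12528148478350656 [ 0.00416328 -0.047296    0.0080189 ]
```

View pics/w3.png

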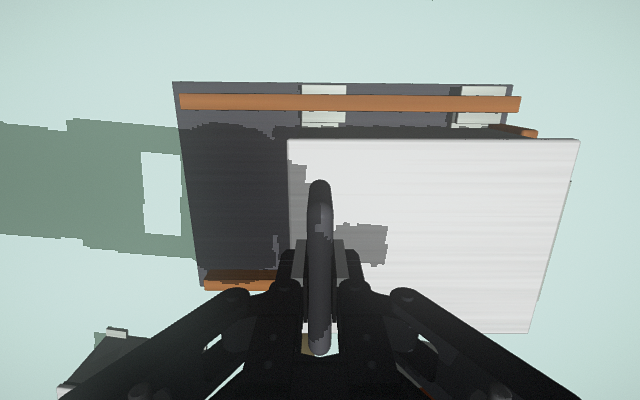

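The caddy follows and the lid edge now covers the stop, but there is no reaction force yet. I'll continue in small steps.

>>> carry_out(deltas=[[1, 0, 0.8, 0, 0, 0, 0], [1, 0, 1.6, 0, 0, 0, 0], [1, 0, 2.4, 0, 0, 0, 0], [1, 0, 3.2, 0, 0, 0, 0], [1, 0, 3.2, 0, 0, 0, 0]])

```text
time_s: 5.25
eef_pos: [549.2, 95.6, 118.6]
ee_rot: [0.522, 0.476, 0.523, -0.477]
force: [-5.4, 1.1, 2.0]
grip_width: 0.121
```

>>> carry_out(deltas=[[1, 0, 0.5, 0, 0, 0, 0], [1, 0, 1, 0, 0, 0, 0], [1, 0, 1.5, 0, 0, 0, 0], [1, 0, 2, 0, 0, 0, 0], [1, 0, 2, 0, 0, 0, 0]])

```text
time_s: 5.88
eef_pos: [549.2, 95.7, 118.5]
ee_rot: [0.521, 0.474, 0.525, -0.478]
force: [-16.6, -0.7, 8.9]
grip_width: 0.122
```

```bash
python3 - <<'E'
from h import *
s=ctrl.sense(); print(s["eef_pos"],s["force"],s["grip_width"],s["wrist_torque"],s["joints"].round(3))
a=viewer.capture("top")[:,:,::-1][125:265,245:355]; b=viewer.capture("side")[:,:,::-1][150:270,240:390]
f=lambda i,k:cv2.resize(i,(360,460),interpolation=cv2.INTER_CUBIC)
cv2.imwrite("pics/c3.png",np.hstack([cv2.convertScaleAbs(f(a,4),alpha=2),cv2.convertScaleAbs(cv2.resize(b,None,fx=460/120,fy=460/120)[:, 140:],alpha=1.6)])[:,:800])
E
```

```text
[549.21200232  95.70767793 118.52703444] [-16.57875702  -0.72959502   8.90183053] 0.12188778289778412 [-0.20293301  2.66697562 -0.03053543] [-3.700e-02  4.970e-01  1.539e+00 -1.000e-03  1.112e+00 -1.300e-01]
```

View pics/c3.png

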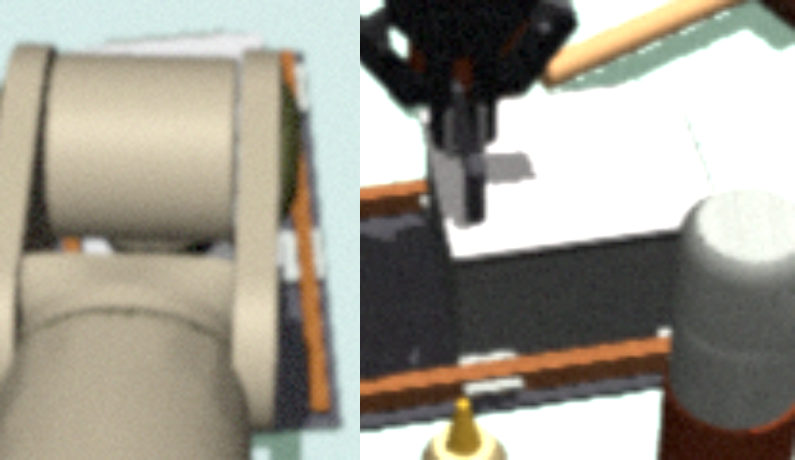

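The handle stays at x=549.2 while the push rises to 16.6 N, so this is a hard stop. Total travel was 42.4 mm against about 40 mm estimated. Side crop: the rear is hidden by the flask, and the lip sits at the foot below the front edge of the caddy. That is consistent with home. I'll ease the push to a light forward preload and start pulling up slowly.

>>> carry_out(deltas=[[1, 0, -0.7, 0, 0, 0, 0], [1, -0.5, -1.2, 0, 0, 0, 0], [1, -1, -1.2, 0, 0, 0, 0], [1, -1.5, -1.2, 0, 0, 0, 0], [1, -1.5, -1.2, 0, 0, 0, 0]])

```text
time_s: 6.6
eef_pos: [549.6, 95.7, 119.7]
ee_rot: [0.522, 0.476, 0.523, -0.477]
force: [-5.9, 1.1, -0.2]
grip_width: 0.125
```

>>> carry_out(deltas=[[1, -0.4, 0, 0, 0, 0, 0], [1, -0.8, 0, 0, 0, 0, 0], [1, -1.2, 0, 0, 0, 0, 0], [1, -1.5, 0, 0, 0, 0, 0], [1, -1.5, 0, 0, 0, 0, 0]])

```text
time_s: 7.22
eef_pos: [550.6, 95.4, 121.5]
ee_rot: [0.523, 0.476, 0.523, -0.476]
force: [-2.0, 0.7, -2.9]
grip_width: 0.119
```

>>> carry_out(deltas=[[1, -0.4, 0.2, 0, 0, 0, 0], [1, -0.8, 0.4, 0, 0, 0, 0], [1, -1.2, 0.5, 0, 0, 0, 0], [1, -1.5, 0.5, 0, 0, 0, 0], [1, -1.5, 0.5, 0, 0, 0, 0]])

```text
time_s: 7.85
eef_pos: [551.0, 95.4, 122.7]
ee_rot: [0.522, 0.476, 0.523, -0.476]
force: [1.1, 0.1, -10.7]
grip_width: 0.118
```

```bash
python3 - <<'E'
from h import *
s=ctrl.sense(); print(s["eef_pos"],s["force"],s["grip_width"],s["wrist_torque"])
b=viewer.capture("side")[:,:,::-1][150:270,240:390]
cv2.imwrite("pics/c4.png",cv2.convertScaleAbs(cv2.resize(b,None,fx=5,fy=5,interpolation=cv2.INTER_CUBIC),alpha=2))
E
```

```text
[550.95397218  95.43645193 122.68814436] [  1.13673031   0.09978229 -10.65971533] 0.11757155092948986 [-0.0270545   0.10233073 -0.00332112]
```

View pics/c4.png

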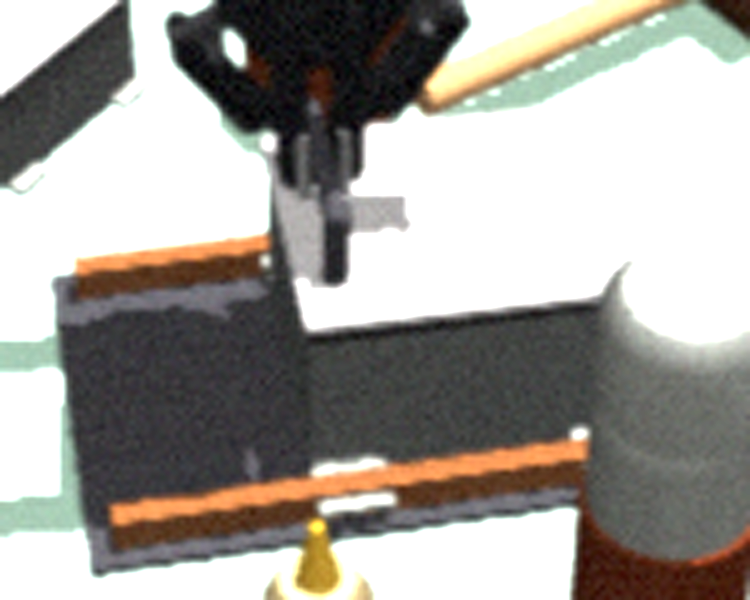

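Side view: the lid is still shut, the front lip is above the foot at (345,467), and the handle is held. The pull is now 10.7 N with the lips engaged. I'll add a little forward preload and keep pulling slowly.

>>> carry_out(deltas=[[1, -0.2, 0.7, 0, 0, 0, 0], [1, -0.5, 1, 0, 0, 0, 0], [1, -0.8, 1.2, 0, 0, 0, 0], [1, -1.1, 1.2, 0, 0, 0, 0], [1, -1.1, 1.2, 0, 0, 0, 0]])

```text
time_s: 8.52
eef_pos: [551.8, 95.7, 124.4]
ee_rot: [0.522, 0.476, 0.523, -0.477]
force: [-6.2, -0.5, -5.2]
grip_width: 0.119
```

The pull dropped from 10.7 to 5.2 N, so the bead is letting go. I'll keep following the arc gently.

>>> carry_out(deltas=[[1, -0.6, 0, 0, 0, 0, 0], [1, -1.2, 0.1, 0, 0, 0, 0], [1, -1.8, 0.3, 0, 0, 0, 0], [1, -2.4, 0.6, 0, 0, 0, 0], [1, -3, 0.8, 0, 0, 0, 0]])

```text
time_s: 9.15
eef_pos: [553.0, 95.8, 127.6]
ee_rot: [0.523, 0.476, 0.523, -0.476]
force: [-6.8, 0.3, -1.8]
grip_width: 0.12
```

>>> carry_out(deltas=[[1, -0.8, 0.3, 0, 0, 0, 0], [1, -1.6, 0.6, 0, 0, 0, 0], [1, -2.4, 0.9, 0, 0, 0, 0], [1, -3.2, 1.2, 0, 0, 0, 0], [1, -4, 1.5, 0, 0, 0, 0]])

```text
time_s: 9.78
eef_pos: [554.6, 96.0, 131.8]
ee_rot: [0.523, 0.476, 0.523, -0.476]
force: [-5.0, 0.9, -0.8]
grip_width: 0.117
```

>>> carry_out(deltas=[[1, -1.2, 0.5, 0, 0, 0, 0], [1, -2.4, 1, 0, 0, 0, 0], [1, -3.6, 1.5, 0, 0, 0, 0], [1, -4.8, 2, 0, 0, 0, 0], [1, -6, 2.5, 0, 0, 0, 0]])

```text
time_s: 10.4
eef_pos: [557.2, 96.2, 137.9]
ee_rot: [0.523, 0.477, 0.522, -0.476]
force: [-6.7, -0.4, -0.2]
grip_width: 0.118
```

>>> carry_out(deltas=[[1, -1.2, 0.5, 0, 0, 0, 0], [1, -2.4, 1, 0, 0, 0, 0], [1, -3.6, 1.6, 0, 0, 0, 0], [1, -4.8, 2.2, 0, 0, 0, 0], [1, -5.8, 2.7, 0, 0, 0, 0]])

```text
time_s: 11.02
eef_pos: [560.0, 96.4, 143.9]
ee_rot: [0.523, 0.477, 0.522, -0.476]
force: [-6.5, -0.6, -0.1]
grip_width: 0.122
```

>>> carry_out(deltas=[[1, 0, 0, 0, 0, 0, 0], [1, 0, 0, 0, 0, 0, 0], [1, 0, 0, 0, 0, 0, 0], [1, 0, 0, 0, 0, 0, 0], [1, 0, 0, 0, 0, 0, 0]])

```text
time_s: 11.65
eef_pos: [560.0, 96.4, 144.0]
ee_rot: [0.523, 0.477, 0.522, -0.476]
force: [-6.1, 0.6, -0.2]
grip_width: 0.122
```

```bash
python3 - <<'E'
from h import *
s=ctrl.sense(); print(s["eef_pos"],s["force"],s["grip_width"],s["wrist_torque"],s["dq"].round(4))
b=viewer.capture("side")[:,:,::-1]; cv2.imwrite("pics/side5.png",b); b=b[150:270,240:390]
w=viewer.capture("wrist")[:,:,::-1]; cv2.imwrite("pics/w5.png",w)
cv2.imwrite("pics/c5.png",cv2.convertScaleAbs(cv2.resize(b,None,fx=5,fy=5,interpolation=cv2.INTER_CUBIC),alpha=2))
E
```

```text
[560.02783774  96.41670407 143.98308469] [-6.11025765  0.64179567 -0.19705608] 0.12228507556565425 [ 0.11164429  1.13835224 -0.10797862] [-0.0013  0.0002 -0.001  -0.002   0.0021 -0.0008]
```

View pics/c5.png

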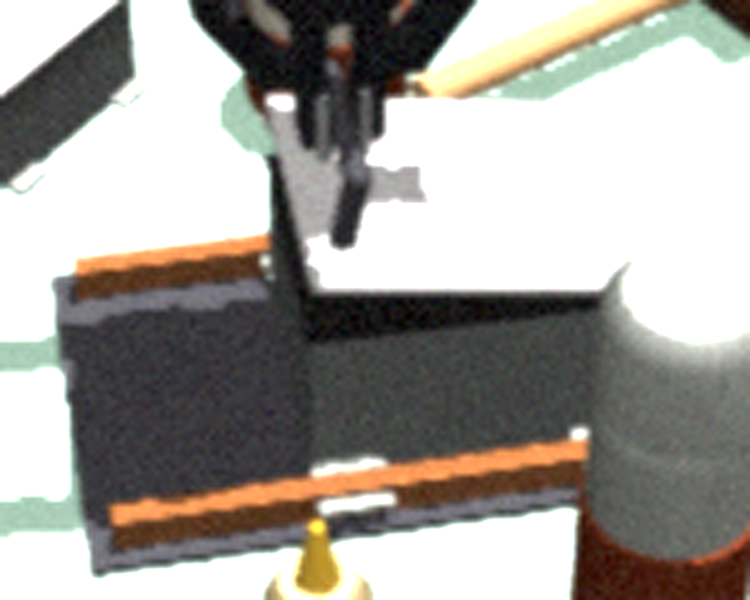

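View pics/w5.png

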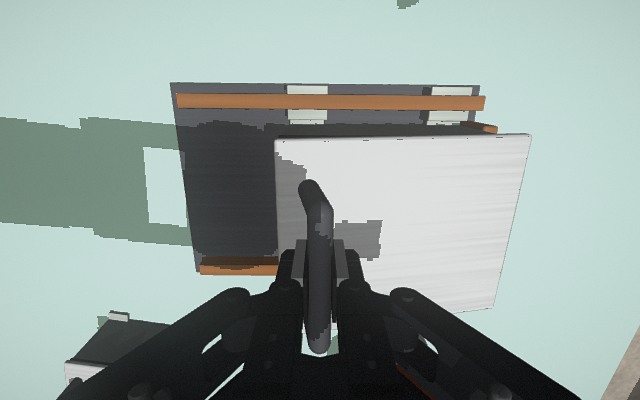

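Side view: the lid is ajar, with a dark wedge at x≈308 from row 297 to 340 (about 8.6 px, ~28–30 mm). The caddy front is still at the same column and the lips are over the feet. The 6 N forward preload at handle height could tip the caddy within the lip play, so I'll relax it to about 2 N and recheck.

>>> carry_out(deltas=[[1, 0, -0.3, 0, 0, 0, 0], [1, 0, -0.6, 0, 0, 0, 0], [1, 0, -0.7, 0, 0, 0, 0], [1, 0, -0.7, 0, 0, 0, 0], [1, 0, -0.7, 0, 0, 0, 0]])

```text
time_s: 12.38
eef_pos: [559.2, 96.3, 143.5]
ee_rot: [0.523, 0.477, 0.522, -0.476]
force: [-5.2, 1.5, -0.3]
grip_width: 0.124
```

```bash
python3 - <<'E'
from h import *
s=ctrl.sense(); print(s["eef_pos"],s["force"],s["grip_width"],s["wrist_torque"])
b=viewer.capture("side")[:,:,::-1]; cv2.imwrite("pics/side6.png",b)
a0=cv2.imread("pics/side5.png")
# column profile through near front of caddy (side wall near its front), before/after
for im in(a0,b): print(im[196:250,303:307].mean((1,2)).round().astype(int))
# predicted rows at caddy frame: home x=stop-75
psi=np.radians(5); ex=np.array([np.cos(psi),np.sin(psi),0]); ey=np.array([-ex[1],ex[0],0])
hc=np.array([549.2,95.7,0]); o=hc+60*ex-ey*0; o=o-((o-np.array([682.8,99.6,0]))@ey)*ey; print("o",o)
c=lambda x,y,z:o+x*ex+y*ey+[0,0,z+6]
for t in(0,.15,.17,.19,.21):
    f=lambda x,z,y:c(78-(-x)*np.cos(t)+z*np.sin(t),y,87+(-x)*np.sin(t)+z*np.cos(t))
    print(t,"lid front top/bot corner",np.round(proj("side",f(-156,8,-64)),1),np.round(proj("side",f(-156,0,-64)),1))
print("rim front corner",np.round(proj("side",c(-75,-60,85)),1),"foot",np.round(proj("side",c(-75,-60,0)),1))
E
```

```text
[559.23005921  96.27584814 143.49449871] [-5.21353211  1.50296339 -0.30253105] 0.124475652313814 [ 0.11050887  0.95151365 -0.04795102]
[ 83 110 137 153 176 182 182 168 150 148 144 109  62  21   9   9  10  10
  13  10   9   9  21  33  36  32  35  32  33  34  32  34  34  33  35  35
  32  33  34  36  35  36  35  35  34  43  74 119 137 100  86  86  82  64]
[ 71  89 131 148 175 180 180 168 149 149 146 123  68  30  10  10  12  11
   8   6  11   8  13  27  32  34  33  33  34  34  32  33  32  33  33  35
  32  36  32  32  34  36  36  35  35  40  65 118 136 101  86  87  84  66]
o [609.64791004  93.20002142   0.        ]
0 lid front top/bot corner [299.6 216.1] [299.6 218.7]
0.15 lid front top/bot corner [300.7 208.1] [300.2 210.8]
0.17 lid front top/bot corner [301. 207.] [300.4 209.7]
0.19 lid front top/bot corner [301.3 205.9] [300.7 208.7]
0.21 lid front top/bot corner [301.6 204.8] [300.9 207.6]
rim front corner [300.7 217.9] foot [301.4 244.3]
```

Backing off lowered the rim by ~0.4 px with the force nearly unchanged, so the caddy was tipped slightly. I'll relax further.

>>> carry_out(deltas=[[1, 0, -0.3, 0, 0, 0, 0], [1, 0, -0.6, 0, 0, 0, 0], [1, 0, -0.9, 0, 0, 0, 0], [1, 0, -1.2, 0, 0, 0, 0], [1, 0, -1.2, 0, 0, 0, 0]])

```text
time_s: 13.05
eef_pos: [558.1, 96.0, 143.1]
ee_rot: [0.523, 0.476, 0.522, -0.476]
force: [0.7, -0.3, -2.0]
grip_width: 0.125
```

```bash
python3 - <<'E'
from h import *
s=ctrl.sense(); print(s["eef_pos"],s["force"],s["grip_width"],s["wrist_torque"])
b=viewer.capture("side")[:,:,::-1]; cv2.imwrite("pics/side7.png",b)
print(b[196:250,303:307].mean((1,2)).round().astype(int))
E
```

```text
[558.10286337  95.98682725 143.05961421] [ 0.71361866 -0.33300338 -2.01092774] 0.12520249813293102 [-0.03732364  0.01551024 -0.04419167]
[ 68  76  99 118 154 179 183 181 170 168 166 142  81  44  13  11  11  10
  11   9  12  13  12  19  32  32  31  32  32  33  33  32  36  34  34  35
  33  33  34  33  34  34  35  35  35  37  56 102 133 100  84  86  81  64]
```

The force is now only the lid weight (2 N up) and the caddy is flat. The handle x of 558.1 suggests it settled about 1 mm short of the stop, because a tipped box touches the stop with its upper wall. I'll nudge forward gently, below the ~5 N tipping push.

>>> carry_out(deltas=[[1, -0.2, 0.2, 0, 0, 0, 0], [1, -0.4, 0.4, 0, 0, 0, 0], [1, -0.4, 0.6, 0, 0, 0, 0], [1, -0.4, 0.7, 0, 0, 0, 0], [1, -0.4, 0.7, 0, 0, 0, 0]])

```text
time_s: 13.72
eef_pos: [558.4, 96.2, 143.4]
ee_rot: [0.523, 0.476, 0.523, -0.476]
force: [-0.1, -1.2, -3.0]
grip_width: 0.124
```

>>> carry_out(deltas=[[1, 0, 0.1, 0, 0, 0, 0], [1, 0, 0.2, 0, 0, 0, 0], [1, 0, 0.3, 0, 0, 0, 0], [1, 0, 0.3, 0, 0, 0, 0], [1, 0, 0.3, 0, 0, 0, 0]])

```text
time_s: 14.35
eef_pos: [558.7, 96.3, 143.4]
ee_rot: [0.522, 0.476, 0.523, -0.476]
force: [-2.5, 0.7, -1.8]
grip_width: 0.12
```

>>> carry_out(deltas=[[1, 0, 0.1, 0, 0, 0, 0], [1, 0, 0.2, 0, 0, 0, 0], [1, 0, 0.3, 0, 0, 0, 0], [1, 0, 0.4, 0, 0, 0, 0], [1, 0, 0.4, 0, 0, 0, 0]])

```text
time_s: 14.98
eef_pos: [558.9, 96.5, 143.4]
ee_rot: [0.522, 0.476, 0.523, -0.476]
force: [-5.0, 1.0, 0.3]
grip_width: 0.124
```

```bash
python3 - <<'E'
from h import *
s=ctrl.sense(); print(s["eef_pos"],s["force"],s["grip_width"],s["wrist_torque"])
b=viewer.capture("side")[:,:,::-1]; cv2.imwrite("pics/side8.png",b)
print(b[196:250,303:307].mean((1,2)).round().astype(int))
for n in("5","6","7","8"):
    g=cv2.imread(f"pics/side{n}.png"); print(n, g[222:236,294:310].mean((0,2)).round().astype(int))
E
```

```text
[558.91485278  96.4519946  143.37355196] [-5.03855627  1.02182204  0.26340282] 0.12365689501346447 [ 0.24903086  0.93905829 -0.04405911]
[ 71  80 114 144 171 180 182 168 149 148 146 123  70  29  12  10  10   7
   9  11  14  11  12  24  33  33  31  33  35  32  32  33  35  33  34  35
  34  34  33  34  34  34  35  34  35  40  68 129 137 100  85  88  81  64]
5 [29 29 29 28 27 26 26 25 30 34 34 33 34 33 34 34]
6 [28 28 30 28 28 26 25 27 31 33 33 33 34 34 35 32]
7 [29 28 28 28 28 26 26 28 31 33 34 33 33 33 34 34]
8 [28 27 28 28 27 25 25 28 32 34 34 34 33 33 34 33]
```

>>> carry_out(deltas=[[1, -0.2, 0, 0, 0, 0, 0], [1, -0.4, -0.1, 0, 0, 0, 0], [1, -0.6, -0.1, 0, 0, 0, 0], [1, -0.6, -0.1, 0, 0, 0, 0], [1, -0.6, -0.1, 0, 0, 0, 0]])

```text
time_s: 15.65
eef_pos: [559.1, 96.3, 144.0]
ee_rot: [0.523, 0.476, 0.523, -0.476]
force: [-5.0, 0.7, -0.9]
grip_width: 0.124
```

>>> carry_out(deltas=[[1, 0, 0, 0, 0, 0, 0], [1, 0, 0, 0, 0, 0, 0], [1, 0, 0, 0, 0, 0, 0], [1, 0, 0, 0, 0, 0, 0], [1, 0, 0, 0, 0, 0, 0]])

```text
time_s: 16.27
eef_pos: [559.1, 96.2, 144.0]
ee_rot: [0.523, 0.476, 0.523, -0.476]
force: [-4.6, 1.7, -1.4]
grip_width: 0.122
```

```bash
python3 - <<'E'
from h import *
s=ctrl.sense(); print(s["eef_pos"],s["force"],s["grip_width"],s["wrist_torque"],s["dq"].round(4))
b=viewer.capture("side")[:,:,::-1]; cv2.imwrite("pics/side9.png",b)
print(b[196:250,303:307].mean((1,2)).round().astype(int))
w=viewer.capture("wrist")[:,:,::-1]; cv2.imwrite("pics/f.png",np.hstack([cv2.resize(cv2.convertScaleAbs(b[150:270,240:390],alpha=2),(400,320),interpolation=cv2.INTER_CUBIC),cv2.resize(w[60:350,160:560],(400,320))]))
E
```

```text
[559.1162551   96.2381551  144.00633508] [-4.64326074  1.6926392  -1.38980652] 0.12156140673841137 [ 0.21808897  0.82541465 -0.04613126] [ 0.0004  0.0017 -0.0012 -0.0004 -0.0009 -0.0008]
[ 68  78 115 149 174 180 181 167 150 148 144 115  66  23  12  11   9  10
  12  11  11   9  12  24  33  34  34  34  32  32  33  34  32  35  36  36
  34  32  34  34  33  33  35  34  34  38  63 117 136  98  87  87  83  65]
```

View pics/f.png

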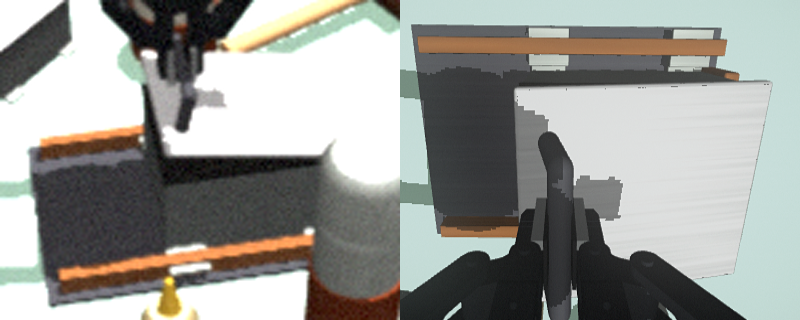

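Final view: the bar is gripped, the lid is ajar and the lips are over the feet. I'll ease the forward preload slightly and hand in.

>>> carry_out(deltas=[[1, 0, -0.1, 0, 0, 0, 0], [1, 0, -0.25, 0, 0, 0, 0], [1, 0, -0.25, 0, 0, 0, 0], [1, 0, -0.25, 0, 0, 0, 0], [1, 0, -0.25, 0, 0, 0, 0]])

```text
time_s: 17.0
eef_pos: [559.0, 96.1, 144.0]
ee_rot: [0.523, 0.476, 0.522, -0.476]
force: [-1.4, 0.7, -3.0]
grip_width: 0.121
```

```bash
python3 - <<'E'
from rig import ctrl, order
s=ctrl.sense(); print(s["time_s"],s["eef_pos"],s["force"],s["grip_width"],s["dq"].round(4))
print(order.finish_job())
E
```

```text
17.0 [559.02068177  96.14510581 144.00724705] [-1.41288626  0.66687839 -3.00961559] 0.12096944937647362 [-0.      0.0002  0.0011 -0.0017 -0.0002 -0.0003]
the job is handed in; nothing more can be done
None
```

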